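Shut and lock the sample centrifuge

ROBOT

A 6-joint arm with a two-finger parallel gripper is mounted at the origin on the work surface. World frame = base frame: x ahead of the robot, y to its left, z up, the work surface at z = 0. Lengths are in m, angles in rad, forces in N, time in s.
With the tool pointing down it reaches from about 0.35 to 0.975 m from the base axis. Payload 4.9 kg.
Tool frame: the origin (TCP) lies at the very end of the fingers, on their centre line; the grasp point (between the pads) lies 19 mm behind it; z points along the fingers, y is the line along which they close (so a half turn about z gives the same grasp; the last joint's range is limited). The gripper opens to 85 mm and grips with 20 to 120 N. Pads are 22 mm wide; open, the fingers measure 114 mm over their backs; the gripper's body (76 mm by 85 mm) begins 54 mm behind the grasp point. The pads swing forward as they close: fully open they stand 13 mm farther back than shut.
Start: joints at [1.032, 0.053, 1.613, -0, 1.476, -0.119], TCP at [0.255, 0.571, 0.231] pointing down, gripper open.
Joint ranges: [-3.01, 3.01], [-1.01, 2.22], [0.06, 2.58], [-1.02, 4.17], [0.09, 2.62], [-3.14, 3.14]. Speed limits (rad/s): [2.57, 2.57, 3.14, 3.14, 3.14, 3.14].

INTERFACE

Orientations are given as a unit quaternion [w, x, y, z].
In Python, from plant import manip gives the robot as it stands.
- The arm moves only by the tool play_rows, never from a script. Its argument "series" is a list that holds one entry, the list of rows, each a list of 7 numbers: the shift along the world's x, y, z in m, then the turn, a rotation vector about the world's x, y, z in degrees, then the opening, from 0 (shut) to 1 (fully open). In form: [[[dx, dy, dz, rx, ry, rz, grip], ...]]. A call has 1 to 10 rows; each row shifts and turns the commanded pose from where the row before left it; what a row does not reach is not made up. A row lasts 1/10 s, in which the tool goes at most 50 mm and 8.59 degrees, less where a joint would pass 70% of its speed; a pose out of reach is approached as far as the arm can. A call with a gripper value outside its range is refused whole. The fingers move at their own pace and stop on an object; the grip force is fixed at half the most. Time passes only in rows, so rows that do not move let the fingers close. It gives the time, the measured TCP pose, the force, the opening and the grip force at its end, in the units of the state.
- manip.state(): the state, without advancing time (a new reading comes with each control period).
- manip.grab_frame(name): name is "scene" or "top" or "wrist"; returns a dict with "frame" (480x640x3 uint8, blue, green, red), "mtx" (3x3 intrinsics, pixels), "k1" (the pictures are not rectified: a ray, as slopes to the right and down, at radius r is drawn at 1 + k1 r^2 times it, then the intrinsics apply), "R" (3x3) and "t" (3): a world point X has camera coordinates R X + t. Camera axes: x right, y down, z forward; pixel columns grow to the right and rows downward; lengths in m; the calibration is good to about 2 mm. A picture is of the moment at which its call begins. There is no depth.
- manip.job_done(): hands the job in; it is judged then, once.
The state is a dict: "time": time; "joint_pos": joint angles; "joint_vel": joint speeds; "joint_efforts": joint torques, N m; "tool_pos": TCP position; "tool_rot": TCP orientation; "contact_force": force on the tool from outside, world axes, zero at the start; "ft_torque": the same for the moment, N m; "gripper_width": opening from 0.0 (shut) to 1.0 (fully open); "grasp_force": force on a finger pad.
Only numpy, scipy, OpenCV 4.12 (cv2) and the standard library are available. Lean on these libraries where they do the work, as an engineer would, in place of code of your own. Each camera call takes 0.05 s, during which the arm holds its last target. There are 200 camera calls.

TASK

Get the sample centrifuge ready to spin using fingertip pushes only: push its open lid down until it is fully shut, and only then push the sliding lock on the front deck across to its stop, so that its nose covers the lid's tongue. Pinch and lift nothing: do not raise the lid any further, do not grip the lock's tab, and leave the tube rack, the bottle and the dish standing where they are.

Things in the scene. Friction and masses are not known exactly. Their poses are not given: they have to be found in the camera images.
- centrifuge: Cream bench centrifuge, fixed to the table, 240 (x) by 260 (y) by 130 mm tall. Origin: centre of its underside, on the table; z up. Its front deck (flat top at z = 130 mm, x from -120 to -75 mm) lies on its -x side, the lid's hinge on its +x side. Front panel on the -x face. Its position and yaw vary.
- lid (a joint): Lid angle: 0 = fully shut (flat), grows as it opens upward; starts at 0.7 to 1.2 rad. Level hinge line along the centrifuge's y, at x = +102, z = 132 mm of its frame; from there the lid runs 177 mm towards -x when shut (sloping up to -x when open), 200 mm wide, 14 mm thick. Stiff hinge: it stays where it is left and takes about 2 to 5 N at the free edge to push down.
- lid_face (a point): Point on the lid's outer face (its top when shut), midway across, 152 mm from the hinge line, 25 mm short of the free edge: a good place to push. The hinge line lies in the plane of the lid's underside, 14 mm from the outer face. Beyond the middle of the free edge a grey tongue (40 mm wide, 8 mm thick) runs on 25 mm.
- lock (a joint): Travel in m of the sliding lock on the front deck: 0 = open, 0.040 = home against its stop. It slides towards the centrifuge's -y, starts at 0 to 0.008, stays where it is left, takes 2 to 3 N. A grey foot 22 (x) by 24 (y) mm with an upright tab, and a flat steel nose 30 mm long pointing to -y, which covers the lid's tongue when home.
- push_face (a point): Centre (17 mm above the tab's foot) of the lock tab's +y face, the face to push against. It lies at x = -98, z = 167 mm in the centrifuge frame, y = +87 mm minus the lock's travel. The tab is upright, 22 (x) by 24 (y) mm, from z = 150 to 180 mm (its top), well above the shut lid's top at 146 mm. Fingers pressing on its +y half and its -y half at once count as pinching it.
- rack_mid (a point): Middle of a white tube rack with capped tubes, 110 by 60 mm, 92 mm tall, loose, beside the centrifuge; point is 46 mm above the table. To be left alone.
- bottle_mid (a point): Middle of a white bottle, 60 mm across, 140 mm tall, loose, beside the centrifuge; point is 70 mm above the table. To be left alone.
- dish_mid (a point): Middle of an empty steel dish, 100 mm across, 45 mm tall, loose, beside the centrifuge; point is 22 mm above the table. To be left alone.

How it is judged:
On the way, in this order (a step that is already met when the one before it is completed fails the run):
1. the lid is pushed fully shut (value of joint lid below 0.035 rad), for 0.2 s.
2. the lock is pushed home with the lid shut (value of joint lid below 0.035 rad and value of joint lock above 0.035 m), for 0.2 s.
At the end, for the whole second after the job is handed in: The lid is shut (within 0.035 rad, about 6 mm at its free edge), the lock is within 5 mm of its stop, and the rack, bottle and dish are within 20 mm of where they stood (all of step 2 and distance of each of rack_mid, bottle_mid, dish_mid from where it was at the start of the episode below 0.02 m); the robot touches nothing.
It fails at once if the lock is pushed (past 15 mm) while the lid is not shut (above 0.1 rad) (value of joint lid above 0.1 rad and value of joint lock above 0.015 m).
It fails at once if the lid is raised further open (above 1.35 rad) (value of joint lid above 1.35 rad).
It fails at once if the lock's tab is pinched (fingers press over 1 N on both of its halves) (contact force between the fingers and lock_c2 above 1 N and contact force between the fingers and lock_c3 above 1 N).
It fails at once if the rack, bottle or dish is lifted, carried or shoved more than 20 mm (distance of any of rack_mid, bottle_mid, dish_mid from where it was at the start of the episode above 0.02 m).
It also fails if it takes over 56 s, if anything falls off the work surface, if the arm or the gripper's body presses on something with over 40 N, if the wrist force passes 120 N, or if a joint passes its speed limit or range.

## Working session

There is one attempt and no reset: what is moved stays moved. The work goes in short steps, Python scripts to look and compute and a tool call to move; the robot and the scene stay as the last step left them, time stands still between calls to the robot, and variables do not carry over. Pictures are saved under pics/ and viewed, at most 10 in all, crops included, and the job is handed in when it is done.

Besides the shell and the picture viewer there is one more tool, called after "Emit:" by a JSON object that holds its "op" and its "data", one argument or row to a line. play_rows: Moves the arm, as the interface text tells. Its arguments: {"type":"object","properties":{"series":{"type":"array"}},"required":["series"]}

```bash
mkdir -p pics; cat > h.py <<'E'
import numpy as np, cv2, pickle
from plant import manip
def ray(c,u,v):
    K=c["mtx"];p=np.array([(u-K[0,2])/K[0,0],(v-K[1,2])/K[1,1]]);q=p.copy()
    for _ in range(20): q=p/(1+c["k1"]*(q@q))
    R=np.array(c["R"]);d=R.T@np.array([q[0],q[1],1.]);o=-R.T@np.array(c["t"]);return o,d/np.linalg.norm(d)
def onz(c,u,v,z):
    o,d=ray(c,u,v);return o+d*(z-o[2])/d[2]
def proj(c,X):
    x=np.array(c["R"])@np.array(X)+np.array(c["t"]);q=x[:2]/x[2];q=q*(1+c["k1"]*(q@q));K=c["mtx"]
    return np.array([K[0,0]*q[0]+K[0,2],K[1,1]*q[1]+K[1,2]])
def tri(c1,p1,c2,p2):
    A=np.zeros((3,3));b=np.zeros(3);O=[]
    for c,p in((c1,p1),(c2,p2)):
        o,d=ray(c,*p);P=np.eye(3)-np.outer(d,d);A+=P;b+=P@o;O.append((o,d))
    X=np.linalg.solve(A,b);return X,[np.linalg.norm((np.eye(3)-np.outer(d,d))@(X-o)) for o,d in O]
def grab(n,tag):
    c=manip.grab_frame(n);cv2.imwrite(f"pics/{tag}.png",c["frame"]);pickle.dump(c,open(f"{tag}.pkl","wb"));return c
def load(t): return pickle.load(open(t+".pkl","rb"))
E
python3 - <<'E'
from h import *
for n in("top","scene"): c=grab(n,n+"0"); print(n,-np.array(c["R"]).T@c["t"],c["mtx"][0,0],c["k1"])
print(manip.state())
E
```

```text
top [0.51785475 0.1241149  1.23935446] 487.93410317777966 -0.010761478254897214
scene [ 0.65470829 -0.33246968  1.07839611] 455.59003947589576 -0.10339796149466503
{'time': 0.1, 'joint_pos': array([ 1.03203142e+00,  5.33059401e-02,  1.61416281e+00,  3.65437013e-05,
        1.47599757e+00, -1.19005085e-01]), 'joint_vel': array([ 0.00067735,  0.00037032, -0.00443146,  0.00023405, -0.00067577,
       -0.00056397]), 'joint_efforts': array([-1.41254850e-04, -3.94907427e+01, -3.71361959e+01, -1.46210514e-04,
        3.93778275e-03,  2.17197208e-05]), 'tool_pos': array([0.2544148 , 0.57025703, 0.23017294]), 'tool_rot': array([-3.19800169e-04,  2.08344062e-01,  9.78055149e-01, -8.80750038e-04]), 'contact_force': array([ 0.09288163, -0.37145742, -0.50151125]), 'ft_torque': array([0.01430984, 0.00766344, 0.00084623]), 'grasp_force': 0.0, 'gripper_width': 1.0054012360344313}
```

View pics/top0.png

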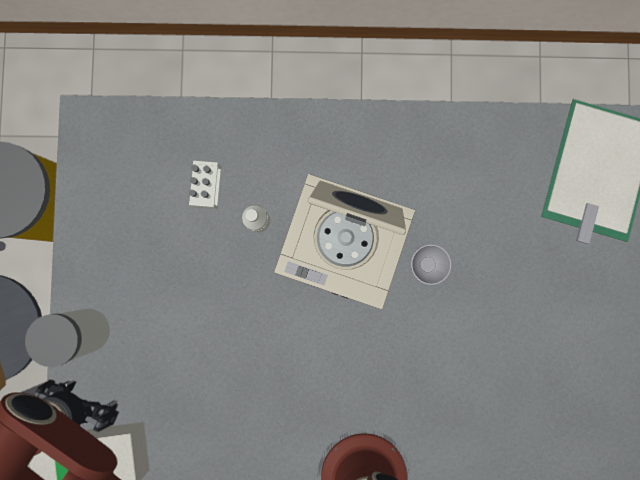

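View pics/scene0.png

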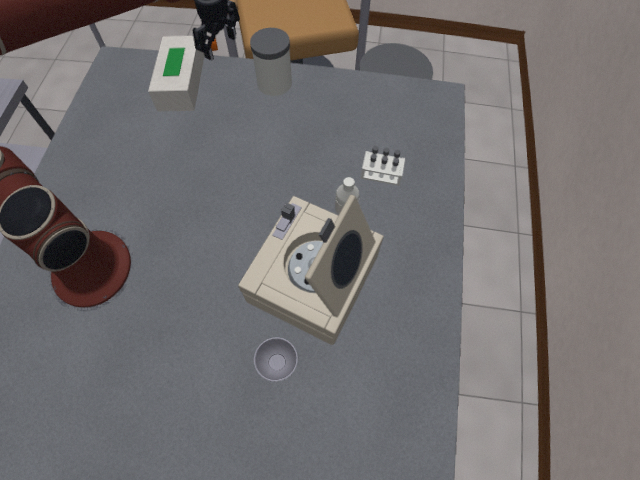

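Top view: the centrifuge has its deck at corners (275,272) and (382,308), the lock near (303,271), the bottle at (256,217), the rack at (205,184) and the dish at (431,264). The scene view shows the lid open steeply with its tongue near (327,230). I'll zoom in on both.

```bash
python3 - <<'E'
from h import *
a=load("top0")["frame"][165:315,265:425];b=load("scene0")["frame"][185:345,230:390]
im=np.hstack([cv2.resize(a,(400,375),interpolation=2),cv2.resize(b,(400,400),interpolation=2)[:375]])
im=np.hstack([cv2.resize(b,(800,800),interpolation=2)[:600]]);cv2.imwrite("pics/zs.png",im)
cv2.imwrite("pics/zt.png",cv2.resize(a,(640,600),interpolation=2))
E
```

```text
(no output)
```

View pics/zt.png

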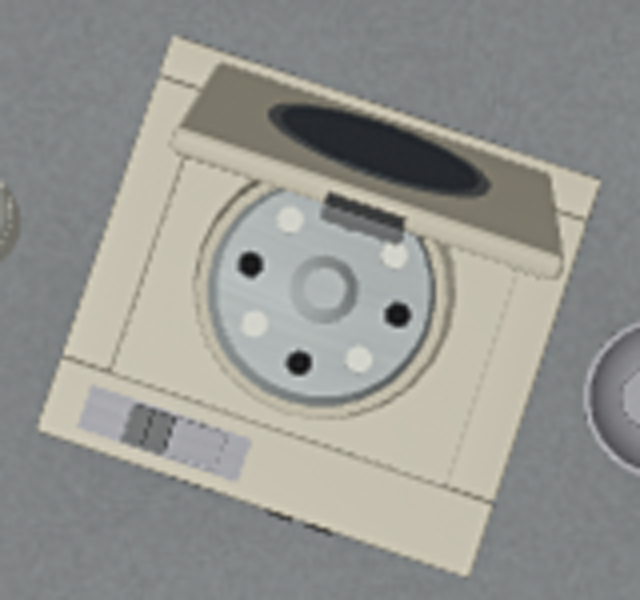

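View pics/zs.png

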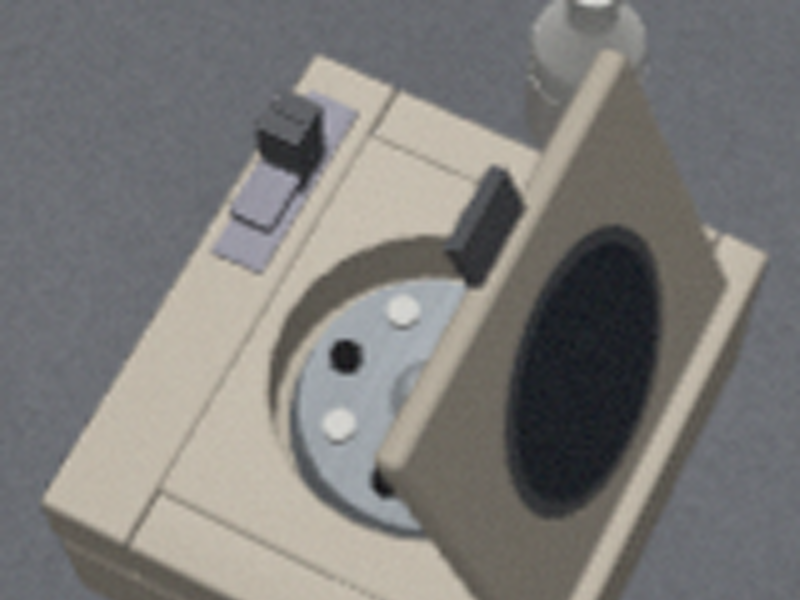

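```bash
cat > geo.py <<'E'
from h import *
T=load("top0");S=load("scene0")
t=lambda u,v:(265+(u+.5)/4-.5,165+(v+.5)/4-.5)
s=lambda u,v:(230+(u+.5)/5-.5,185+(v+.5)/5-.5)
P={k:onz(T,*t(*p),.13) for k,p in dict(FL=(38,431),FR=(467,577),BL=(174,36),BR=(600,181)).items()}
cen=sum(P.values())/4
ex=(P["BL"]+P["BR"]-P["FL"]-P["FR"]);ey=(P["FL"]+P["BL"]-P["FR"]-P["BR"])
ax=np.arctan2(ex[1],ex[0]);ay=np.arctan2(-ey[0],ey[1]);yaw=(ax+ay)/2
C=np.array([cen[0],cen[1],0]);Rz=np.array([[np.cos(yaw),-np.sin(yaw),0],[np.sin(yaw),np.cos(yaw),0],[0,0,1]])
loc=lambda X:Rz.T@(np.array(X)-C)
wor=lambda X:C+Rz@np.array(X)
E
python3 - <<'E'
from geo import *
print("C",C,"yaw",yaw,ax,ay,"sizes",np.linalg.norm(ex)/2,np.linalg.norm(ey)/2)
for p in((55,503),(318,57)): print("scene corner loc",loc(onz(S,*s(*p),.13)))
for n,a,b in(("L",(178,140),(612,57)),("R",(558,268),(392,465)),("tab",(150,408),(292,108))):
    X,e=tri(T,t(*a),S,s(*b));l=loc(X);print(n,X,l,e,"ang",np.arctan2(l[2]-.132,.102-l[0]),np.hypot(l[2]-.132,.102-l[0]))
for p in((132,404),(176,415),(122,441),(165,452)): print("tabtop",loc(onz(T,*t(*p),.18)))
for n,uv,z in(("bottle",(252,216),.14),("rack",(204,184),.09),("dish",(431,264),.045)): X=onz(T,*uv,z);print(n,X,loc(X))
print(wor([-.098,.087,.167]))
E
```

```text
C [0.57869183 0.06214442 0.        ] yaw -0.31353931938141033 -0.3142979073460198 -0.31278073141680085 sizes 0.23846167011688196 0.257067616119014
scene corner loc [-0.11457303 -0.12733045  0.13      ]
scene corner loc [-0.11930642  0.12652358  0.13      ]
L [0.64767405 0.14116107 0.29629015] [0.0412483  0.09644043 0.29629015] [np.float64(0.0011523184734028586), np.float64(0.0011523184734029475)] ang 1.2166073349724948 0.17516284194259568
R [ 0.58900071 -0.04388678  0.29671079] [ 0.04250923 -0.09768241  0.29671079] [np.float64(0.0003718922006400718), np.float64(0.00037189220064023833)] ang 1.2241936682559875 0.1751250892312476
tab [0.51340604 0.15410597 0.19728963] [-0.09046642  0.06734232  0.19728963] [np.float64(0.005436459540449593), np.float64(0.005436459540449516)] ang 0.3270446198307451 0.2032389232891404
tabtop [-0.08731277  0.0809583   0.18      ]
tabtop [-0.08523411  0.05646337  0.18      ]
tabtop [-0.10798044  0.07956746  0.18      ]
tabtop [-0.10607474  0.05561021  0.18      ]
bottle [0.6311472 0.2728573 0.14     ] [-0.01509155  0.21661886  0.14      ]
rack [0.71072351 0.39528138 0.09      ] [0.02284632 0.35761802 0.09      ]
dish [ 0.53001525 -0.15504178  0.045     ] [ 0.02068266 -0.2216111   0.045     ]
[0.51230271 0.17512886 0.167     ]
```

Emit:
{"op": "play_rows", "data": {
  "series": [
    [[0,0,0.04,0,0,2,0],[0,0,0.04,0,0,2,0],[0,0,0.045,0,0,2,0],[0,0,0.045,0,0,0,0],[0.024,-0.03,0,0,0,0,0],[0.024,-0.03,0,0,0,0,0],[0.024,-0.03,0,0,0,0,0],[0.024,-0.03,0,0,0,0,0],[0.024,-0.03,0,0,0,0,0],[0.024,-0.03,0,0,0,0,0]]
  ]
}}

```text
time: 1.1
tool_pos: [0.3993, 0.3893, 0.4007]
tool_rot: [-0.0, 0.157, 0.988, -0.0]
contact_force: [0.6, 0.4, 0.6]
gripper_width: 0.005
grasp_force: 0.0
```

Emit:
{"op": "play_rows", "data": {
  "series": [
    [[0.03,-0.036,0,0,0,0,0],[0.03,-0.036,0,0,0,0,0],[0.03,-0.036,0,0,0,0,0],[0.03,-0.036,0,0,0,0,0],[0.03,-0.036,0,0,0,0,0],[0.03,-0.036,0,0,0,0,0],[0.03,-0.036,0,0,0,0,0],[0.03,-0.036,0,0,0,0,0],[0.03,-0.036,0,0,0,0,0],[0,0,0,0,0,0,0]]
  ]
}}

```text
time: 2.1
tool_pos: [0.6708, 0.062, 0.3983]
tool_rot: [-0.002, 0.16, 0.987, -0.001]
contact_force: [-1.2, 0.1, -1.1]
gripper_width: 0.004
grasp_force: 0.0
```

```bash
python3 - <<'E'
from geo import *
s_=manip.state();p=s_["tool_pos"];print(p,loc(p),s_["tool_rot"],s_["contact_force"],s_["gripper_width"]);g=wor([.12,0,.27]);print(g,g-p)
grab("scene","scene1")
E
```

```text
[0.67079648 0.06199185 0.39827574] [0.08766141 0.02826247 0.39827574] [-0.00155767  0.15986278  0.98713751 -0.00100562] [-1.18822906  0.05177028 -1.10590305] 0.003860423277916457
[0.69284158 0.02513314 0.27      ] [ 0.0220451  -0.03685872 -0.12827574]
```

View pics/scene1.png

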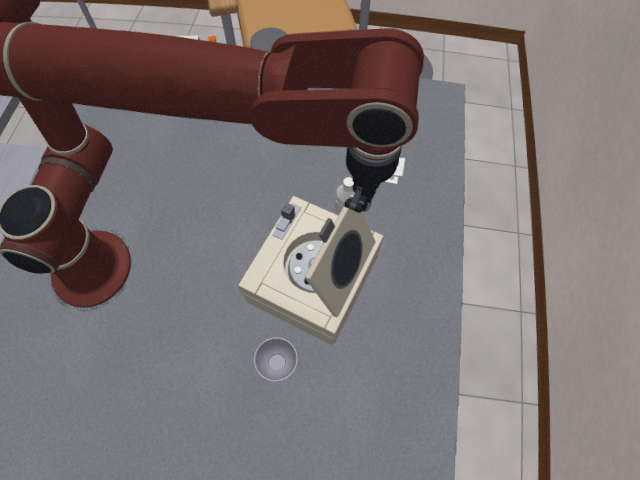

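The arm is above and behind the lid, with the fingertip at about (357,203), and the lid is untouched. Next I'll descend behind it.

Emit:
{"op": "play_rows", "data": {
  "series": [
    [[0.011,-0.018,0,0,0,0,0],[0.011,-0.019,0,0,0,0,0],[0,0,-0.02,0,0,0,0],[0,0,-0.03,0,0,0,0],[0,0,-0.03,0,0,0,0],[0,0,-0.03,0,0,0,0],[0,0,-0.018,0,0,0,0],[0,0,0,0,0,0,0]]
  ]
}}

```text
time: 2.95
tool_pos: [0.6892, 0.0297, 0.2693]
tool_rot: [-0.003, 0.157, 0.988, -0.0]
contact_force: [0.3, 0.0, 0.4]
gripper_width: -0.002
grasp_force: 0.0
```

Emit:
{"op": "play_rows", "data": {
  "series": [
    [[-0.0095,0.0031,0,0,0,0,0],[-0.0095,0.0031,0,0,0,0,0],[-0.0095,0.0031,0,0,0,0,0],[-0.0095,0.0031,0,0,0,0,0],[-0.0095,0.0031,0,0,0,0,0],[-0.0095,0.0031,0,0,0,0,0],[0,0,0,0,0,0,0]]
  ]
}}

```text
time: 3.65
tool_pos: [0.6326, 0.0488, 0.2738]
tool_rot: [0.0, 0.157, 0.988, 0.0]
contact_force: [1.1, -0.6, -0.5]
gripper_width: -0.001
grasp_force: 0.0
```

Emit:
{"op": "play_rows", "data": {
  "series": [
    [[-0.0079,0.0026,-0.004,0,0,0,0],[-0.0079,0.0026,-0.004,0,0,0,0],[-0.0079,0.0026,-0.004,0,0,0,0],[-0.0076,0.0025,-0.0063,0,0,0,0],[-0.0076,0.0025,-0.0063,0,0,0,0],[-0.0076,0.0025,-0.0063,0,0,0,0],[-0.006,0.002,-0.0077,0,0,0,0],[-0.006,0.002,-0.0077,0,0,0,0],[-0.006,0.002,-0.0077,0,0,0,0],[0,0,0,0,0,0,0]]
  ]
}}

```text
time: 4.65
tool_pos: [0.5676, 0.07, 0.2171]
tool_rot: [-0.002, 0.157, 0.988, -0.0]
contact_force: [0.4, 0.6, -0.5]
gripper_width: -0.005
grasp_force: 0.0
```

```bash
python3 - <<'E'
from geo import *
s_=manip.state();p=s_["tool_pos"];print(p,loc(p),s_["contact_force"])
grab("scene","scene2")
E
```

```text
[0.56760931 0.07000139 0.21712236] [-0.01296552  0.00405578  0.21712236] [ 0.44396166  0.59076058 -0.46597166]
```

View pics/scene2.png

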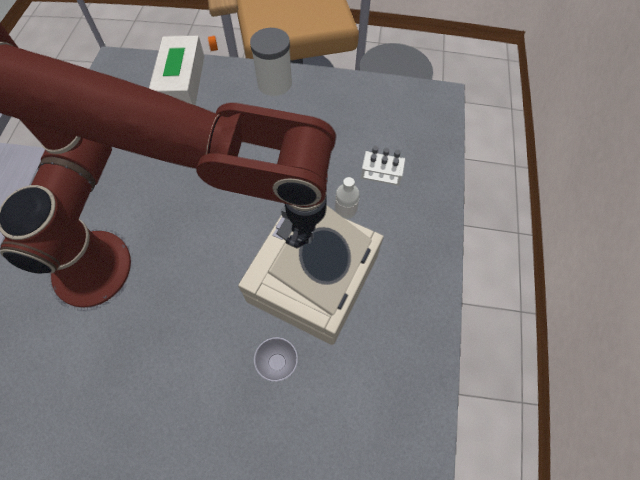

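The lid is now about half closed, with the fingertip on its outer face near (297,238). I'll carry on down.

Emit:
{"op": "play_rows", "data": {
  "series": [
    [[-0.0044,0.0014,-0.009,0,0,0,0],[-0.0044,0.0014,-0.009,0,0,0,0],[-0.0044,0.0014,-0.009,0,0,0,0],[-0.0029,0.0009,-0.0095,0,0,0,0],[-0.0029,0.0009,-0.0095,0,0,0,0],[-0.0029,0.0009,-0.0095,0,0,0,0],[-0.001,0,-0.006,0,0,0,0],[-0.001,0,-0.005,0,0,0,0],[0,0,-0.003,0,0,0,0],[0,0,0,0,0,0,0]]
  ]
}}

```text
time: 5.7
tool_pos: [0.5451, 0.0764, 0.1492]
tool_rot: [-0.0, 0.157, 0.988, -0.0]
contact_force: [-0.1, 0.0, 0.2]
gripper_width: -0.001
grasp_force: 0.0
```

Emit:
{"op": "play_rows", "data": {
  "series": [
    [[0,0,-0.002,0,0,0,0],[0,0,-0.002,0,0,0,0],[0,0,-0.001,0,0,0,0],[0,0,0,0,0,0,0]]
  ]
}}

```text
time: 6.1
tool_pos: [0.5456, 0.0765, 0.146]
tool_rot: [0.0, 0.157, 0.988, -0.0]
contact_force: [-3.0, -0.1, 5.0]
gripper_width: -0.002
grasp_force: 2.5
```

Emit:
{"op": "play_rows", "data": {
  "series": [
    [[0,0,-0.001,0,0,0,0],[0,0,-0.001,0,0,0,0],[0,0,-0.001,0,0,0,0],[0,0,0,0,0,0,0],[0,0,0,0,0,0,0]]
  ]
}}

```text
time: 6.6
tool_pos: [0.5457, 0.0765, 0.1459]
tool_rot: [0.0, 0.157, 0.988, -0.0]
contact_force: [-10.2, -0.7, 17.2]
gripper_width: -0.0
grasp_force: 8.7
```

The lid is firm against its stop, with the tip at z = 0.146 m. I'll lift off and go to the +y side of the lock.

Emit:
{"op": "play_rows", "data": {
  "series": [
    [[0,0,0.013,0,0,0,0],[0,0,0.03,0,0,0,0],[0,0,0.03,0,0,0,0],[0,0,0.03,0,0,0,0],[-0.004,0.035,0,0,0,0,0],[-0.004,0.035,0,0,0,0,0],[-0.004,0.035,0,0,0,0,0],[-0.004,0.035,0,0,0,0,0],[0,0,0,0,0,0,0]]
  ]
}}

```text
time: 7.5
tool_pos: [0.5287, 0.2198, 0.2449]
tool_rot: [0.0, 0.155, 0.988, 0.001]
contact_force: [0.1, -0.9, 0.9]
gripper_width: 0.002
grasp_force: 0.0
```

```bash
python3 - <<'E'
from geo import *
s_=manip.state();p=s_["tool_pos"];print(p,loc(p),s_["contact_force"]);g=wor([-.098,.125,.163]);print(g,g-p)
a=grab("top","top2")["frame"][165:315,225:425]
b=grab("scene","scene3")["frame"][165:345,200:400]
cv2.imwrite("pics/z3.png",np.hstack([cv2.resize(a,(400,300)),cv2.resize(b,(400,360))[:300]]))
E
```

```text
[0.52868826 0.21975305 0.24493585] [-0.0961766   0.13450241  0.24493585] [ 0.06996948 -0.92962621  0.93358754]
[0.52402295 0.21127628 0.163     ] [-0.00466531 -0.00847676 -0.08193585]
```

View pics/z3.png

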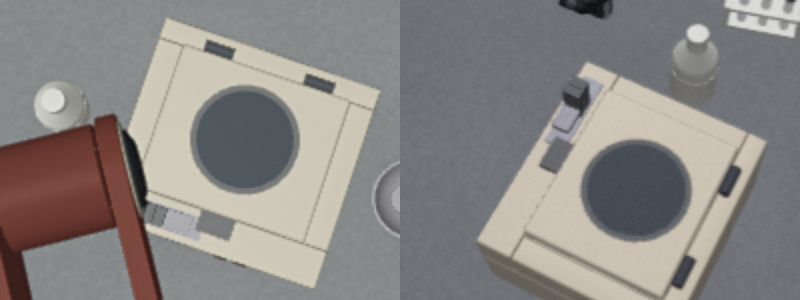

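The picture shows the lid flat and shut, the tongue lying on the deck, and the lock untouched. I'll descend beside it and push along local -y, which is world (-0.308, -0.951).

Emit:
{"op": "play_rows", "data": {
  "series": [
    [[-0.0045,-0.0085,-0.02,0,0,0,0],[0,0,-0.03,0,0,0,0],[0,0,-0.032,0,0,0,0],[0,0,0,0,0,0,0],[-0.0031,-0.0095,0,0,0,0,0],[-0.0031,-0.0095,0,0,0,0,0],[-0.0025,-0.0076,0,0,0,0,0],[0,0,0,0,0,0,0]]
  ]
}}

```text
time: 8.4
tool_pos: [0.5169, 0.1804, 0.1647]
tool_rot: [0.002, 0.158, 0.987, 0.0]
contact_force: [0.4, 1.1, 0.1]
gripper_width: -0.001
grasp_force: 0.0
```

Emit:
{"op": "play_rows", "data": {
  "series": [
    [[-0.0016,-0.0048,0,0,0,0,0],[-0.0016,-0.0048,0,0,0,0,0],[-0.0016,-0.0048,0,0,0,0,0],[-0.0016,-0.0048,0,0,0,0,0],[0,0,0,0,0,0,0]]
  ]
}}

```text
time: 8.9
tool_pos: [0.5094, 0.1616, 0.1627]
tool_rot: [-0.0, 0.157, 0.988, -0.0]
contact_force: [-0.4, 0.5, -0.3]
gripper_width: 0.002
grasp_force: 0.1
```

```bash
python3 - <<'E'
from geo import *
s_=manip.state();p=s_["tool_pos"];print(loc(p),Rz.T@s_["contact_force"])
E
```

```text
[-0.09658688  0.07322922  0.16267157] [-0.51062659  0.37372279 -0.31164896]
```

Emit:
{"op": "play_rows", "data": {
  "series": [
    [[-0.0012,-0.0038,0,0,0,0,0],[-0.0012,-0.0038,0,0,0,0,0],[-0.0006,-0.0019,0,0,0,0,0],[0,0,0,0,0,0,0]]
  ]
}}

```text
time: 9.3
tool_pos: [0.5064, 0.1523, 0.1625]
tool_rot: [-0.0, 0.157, 0.988, -0.0]
contact_force: [0.8, 0.6, 1.3]
gripper_width: 0.004
grasp_force: 0.3
```

Emit:
{"op": "play_rows", "data": {
  "series": [
    [[-0.0006,-0.0019,0,0,0,0,0],[0,0,0,0,0,0,0]]
  ]
}}

```text
time: 9.5
tool_pos: [0.5059, 0.1507, 0.1625]
tool_rot: [-0.0, 0.157, 0.988, -0.0]
contact_force: [0.4, 1.8, 0.1]
gripper_width: -0.002
grasp_force: 0.6
```

Emit:
{"op": "play_rows", "data": {
  "series": [
    [[-0.0006,-0.0019,0,0,0,0,0],[0,0,0,0,0,0,0]]
  ]
}}

```text
time: 9.7
tool_pos: [0.5055, 0.1495, 0.1626]
tool_rot: [-0.0, 0.157, 0.988, 0.001]
contact_force: [0.3, 5.0, -1.4]
gripper_width: -0.0
grasp_force: 2.4
```

Force is rising, so I'm close to the stop.

Emit:
{"op": "play_rows", "data": {
  "series": [
    [[-0.0006,-0.0019,0,0,0,0,0],[0,0,0,0,0,0,0],[0,0,0,0,0,0,0]]
  ]
}}

```text
time: 10.0
tool_pos: [0.5054, 0.1493, 0.1627]
tool_rot: [0.001, 0.157, 0.988, 0.003]
contact_force: [3.6, 11.6, -2.7]
gripper_width: -0.003
grasp_force: 5.5
```

Emit:
{"op": "play_rows", "data": {
  "series": [
    [[-0.0003,-0.001,0,0,0,0,0],[0,0,0,0,0,0,0],[0,0,0,0,0,0,0]]
  ]
}}

```text
time: 10.3
tool_pos: [0.5054, 0.1492, 0.1628]
tool_rot: [0.001, 0.157, 0.988, 0.004]
contact_force: [4.7, 14.1, -3.5]
gripper_width: -0.005
grasp_force: 7.1
```

The push has stalled at 14 N, at local y of about 0.060 m, which fits the stop. I'll back off, lift and check.

Emit:
{"op": "play_rows", "data": {
  "series": [
    [[0.0031,0.0095,0,0,0,0,0],[0.0062,0.019,0,0,0,0,0],[0.0062,0.019,0,0,0,0,0],[0,0,0.03,0,0,0,0],[0,0,0.04,0,0,0,0],[0,0.02,0.04,0,0,0,0],[-0.02,0.03,0,0,0,0,0],[-0.02,0.03,0,0,0,0,0],[-0.02,0.03,0,0,0,0,0],[0,0,0,0,0,0,0]]
  ]
}}

```text
time: 11.3
tool_pos: [0.4582, 0.3056, 0.2727]
tool_rot: [-0.0, 0.155, 0.988, -0.0]
contact_force: [0.2, -0.5, -0.8]
gripper_width: 0.003
grasp_force: 0.0
```

```bash
python3 - <<'E'
from geo import *
s_=manip.state();print(s_["tool_pos"],s_["contact_force"])
T2=grab("top","top4");S2=grab("scene","scene4")
for c,n in((T2,"t"),(S2,"s")):
  for tr in(.0067,.04): print(n,tr,[proj(c,wor([-.098,y-tr,.18])).round(1) for y in(.087,.063)])
a=T2["frame"][225:315,260:360];b=S2["frame"][190:270,250:350]
cv2.imwrite("pics/z4.png",np.hstack([cv2.resize(a,(400,360)),cv2.resize(b,(400,320),dst=None)[:320] if 0 else cv2.copyMakeBorder(cv2.resize(b,(400,320)),0,40,0,0,0)]))
E
```

```text
[0.45824676 0.30561299 0.2727475 ] [ 0.22742779 -0.49929646 -0.82798854]
t 0.0067 [array([296.3, 270.4]), array([306.8, 274. ])]
t 0.04 [array([310.8, 275.4]), array([321.3, 279. ])]
s 0.0067 [array([290.7, 203.9]), array([285.6, 212.2])]
s 0.04 [array([283.6, 215.4]), array([278.4, 223.9])]
```

View pics/z4.png

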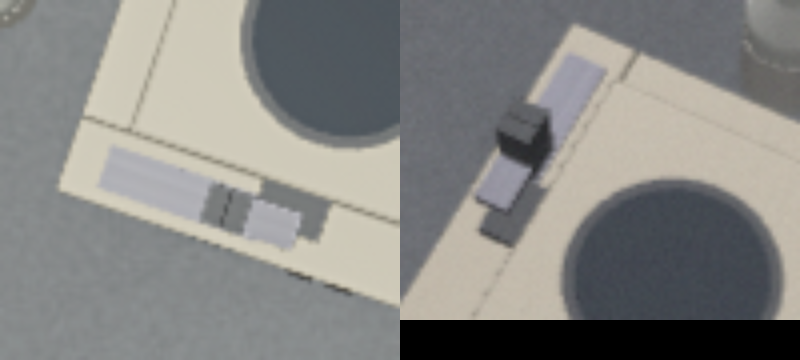

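The tab spans about columns 311–322 in the top view, which matches the 40 mm travel. The nose covers the tongue and the lid is flat.

```bash
python3 -c "
from plant import manip
print(manip.job_done())"
```

```text
the job is handed in; nothing more can be done
None
```

The lid is fully shut and the lock is home against its stop with its nose over the tongue; I never pushed near the rack, bottle or dish, and the job is handed in, though it returned no verdict.

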